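# Push the cassette row home and close the retainer

### The job

Load the steriliser rack: with the fingertips, gently push the row of four small cassettes along the rails, together as one train, until the whole row sits tight against the end stop, and then swing the retaining arm fully shut across the rails behind the last cassette. Do not pick anything up, and leave everything else on the bench where it is.

Things in the scene. Friction and masses are not known exactly. Their poses are not given: they have to be found in the camera images.
- rack: Stainless loading rack, fixed. Origin: centre of its underside, at bench height; z up. Deck 130 mm wide (x), y from -175 to +165 mm, its top 14 mm above the bench. Two guide rails along y: inner faces at x = -44.5 and +44.5 mm, 3 mm thick, tops 28 mm above the bench, splayed outward beyond y = +128 mm, at the open mouth (+y end).
- end_stop (a point): Middle of the foot of the end stop's face, on the deck at rack y = -165 mm; the stop is an upright plate 30 mm high that closes the rack's -y end. Four cassettes tight against it fill rack y = -165 to +19 mm; the last one's centre is then at rack y = -4 mm.
- retainer_arm (a joint): Angle (rad) of the rack's retaining arm, which swings level, above the rails, about a pivot beside the -x rail. 0: along the rack's +y, beside the rail (open); negative: swung outward. It closes clockwise from above; at 1.571, a firm stop, it lies along the rack's +x across the rails, 5 mm behind a row that is home. Stays where left (0.08 N m friction).
- retainer_pivot (a point): Pivot axis of the retaining arm, at rack x = -62 mm, y = +27 mm, 39 mm above the bench (mid-height of the arm).
- retainer_tip (a point): Centre of the orange cap (14 mm in diameter, 30 to 56 mm above the bench) at the arm's free end, 85 mm from the pivot. The arm is a flat steel bar on edge, 6 mm thick, from 31 to 47 mm above the bench.
- cassette_red: One of the four small beige slotted instrument cassettes in a row between the rails, red band across the lid. 86 mm across the rails (its x), 46 mm along them (its y), 32 mm high, about 150 g. Origin: centre of its underside; z up. The order of the colours in the row varies.
- cassette_yellow: One of the four small beige slotted instrument cassettes in a row between the rails, yellow band across the lid. 86 mm across the rails (its x), 46 mm along them (its y), 32 mm high, about 150 g. Origin: centre of its underside; z up. The order of the colours in the row varies.
- cassette_green: One of the four small beige slotted instrument cassettes in a row between the rails, green band across the lid. 86 mm across the rails (its x), 46 mm along them (its y), 32 mm high, about 150 g. Origin: centre of its underside; z up. The order of the colours in the row varies.
- cassette_white: One of the four small beige slotted instrument cassettes in a row between the rails, white band across the lid. 86 mm across the rails (its x), 46 mm along them (its y), 32 mm high, about 150 g. Origin: centre of its underside; z up. The order of the colours in the row varies.
- spare_cassette: The same small cassette with a grey band, standing on the bench off the rack, not part of the row; origin at the centre of its underside. Bystander.
- large_cassette: Large beige slotted cassette, 180 x 130 x 34 mm, origin at the centre of its underside. Bystander.
- oil_bottle: White bottle with green cap, 42 mm in diameter, 105 mm high, beyond the rack's end stop; origin at the centre of its underside. Bystander.
- tape_roll: Cream roll of indicator tape lying flat, 84 mm in diameter, 19 mm high; origin at the centre of its underside. Bystander.
- scaler: Steel double-ended hand scaler lying on the bench, 168 mm long, 10 mm thick; origin under its middle. Bystander.
- steel_bowl: Steel bowl, 104 mm across, 45 mm high; origin at the centre of its underside. Bystander.
- spray_bottle: Purple bottle with blue cap, 66 mm in diameter, 170 mm high; origin at the centre of its underside. Bystander.
- cotton_jar: White jar with steel lid, 72 mm in diameter, 85 mm high; origin at the centre of its underside. Bystander.
Not all that is in view belongs to the job. What is shaped like the cassette_yellow but pink is not meant. Leave any pink look-alike of the cassette_green alone.

How it is judged:
By the outcome, as a careful person would: the job done as asked, in the order asked, and still so for the second after the job is handed in, with the robot touching nothing.
It also fails if it takes over 45 s, if anything falls off the work surface, if the arm or the gripper's body presses on something with over 40 N, if the wrist force passes 120 N, or if a joint passes its speed limit or range.

### The arm

A 6-joint arm with a two-finger parallel gripper is mounted at the origin on the work surface. World frame = base frame: x ahead of the robot, y to its left, z up, the work surface at z = 0. Lengths are in m, angles in rad, forces in N, time in s.
With the tool pointing down it reaches from about 0.4 to 0.825 m from the base axis. Payload 7 kg.
Tool frame: the origin (TCP) lies at the very end of the fingers, on their centre line; the grasp point (between the pads) lies 19 mm behind it; z points along the fingers, y is the direction in which the jaws open and shut (so a half turn about z gives the same grasp; the last joint's range is limited). The gripper opens to 88 mm and grips with 3 to 60 N. Pads are 19 mm wide; open, the fingers measure 130 mm over their backs; the gripper's body (78 mm by 193 mm) begins 47 mm behind the grasp point.
Start: joints at [1.488, 0.359, 0.012, 0, -1.224, -0.288], TCP at [0.245, 0.629, 0.227] pointing down, gripper open.
Joint ranges: [-3.07, 3.07], [-1.43, 2.12], [-1.02, 1.25], [-3.03, 1.67], [-3.05, -0], [-3.03, 3.03]. Speed limits (rad/s): [2.39, 2.39, 3.01, 3.14, 3.14, 3.14].

### API

Orientations are given as [roll, pitch, yaw] about the fixed x, y, z axes, in that order (R = Rz(yaw) Ry(pitch) Rx(roll)).
In Python, from station import arm gives the robot as it stands.
- The arm moves only by the shell command python3 -m inch 'ROWS' [FORCE]. ROWS is text: rows parted by semicolons, each of 7 numbers parted by spaces: the closure, from 0 (fully open) to 1 (shut), then the shift along the tool's x, y, z each as a share of 300 mm, from -1 to 1, then the turn, a rotation vector about the tool's x, y, z each as a share of 60 degrees, from -1 to 1. In form: grip tx ty tz rx ry rz; .... A call has 1 to 12 rows; each row is the pose to reach, as a shift and turn from the pose commanded when the call began, along the tool's axes at that moment; what a row does not reach only later rows make up. A row lasts 1/10 s, in which the tool goes at most 50 mm and 8.59 degrees, less where a joint would pass 70% of its speed; a pose out of reach is approached as far as the arm can. A call with a number of a shift or a turn outside -1 to 1 is refused whole. A call with a gripper value outside its range is refused whole. The fingers move at their own pace and stop on an object; FORCE is the grip in N (left out, the last holds). Time passes only in rows, so rows that repeat a pose let the fingers close. It gives the time, the measured TCP pose, the force and the opening at its end, in the units of the state.
- arm.get_state(): the state, without advancing time (a new reading comes with each control period).
- arm.grab_frame(name): name is "scene" or "top" or "wrist"; returns a dict with "img" (384x512x3 uint8, red, green, blue), "range_z" (384x512 float32, m along the optical axis (not along the pixel's ray), 0 where there is no reading), "fx", "fy", "cx", "cy" (pixels), "extrinsics" (4x4, takes a point from world to camera coordinates); the wrist camera has in their place "tool_from_camera" (4x4, takes a point from camera to tool coordinates, whose origin is the TCP and whose axes are the flange's). Camera axes: x right, y up, looking along -z (the intrinsics and any distortion apply to the point x, -y, -z); pixel columns grow to the right and rows downward; lengths in m; the calibration is good to about 2 mm. A picture is of the moment at which its call begins: read the wrist's pose just before it.
- arm.job_done(): hands the job in, once; it reports no verdict.
The state is a dict: "t": time; "q": joint angles; "qd": joint speeds; "joint_efforts": joint torques, N m; "eef_pos": TCP position; "ee_rot": TCP orientation; "force": force on the tool from outside, world axes, zero at the start; "moment": the same for the moment, N m; "width": finger opening in m.
Only numpy, scipy, OpenCV 4.12 (cv2) and the standard library are available. Lean on these libraries where they do the work, as an engineer would, in place of code of your own. Each camera call takes 0.05 s, during which the arm holds its last target.

## Working session

There is one attempt and no reset: what is moved stays moved. The work goes in short steps, Python scripts to look and compute and a shell command to move; the robot and the scene stay as the last step left them, time stands still between calls to the robot, and variables do not carry over. Pictures are saved under pics/ and viewed, and the job is handed in when it is done.

```bash
ls; mkdir -p pics; python3 - <<'E'
from station import arm
import cv2,numpy as np,pickle
s=arm.get_state();print(s)
for n in("scene","top","wrist"):
    f=arm.grab_frame(n);pickle.dump((s,f),open(f"{n}0.pkl","wb"))
    cv2.imwrite(f"pics/{n}0.png",cv2.resize(f["img"][:,:,::-1],None,fx=1.5,fy=1.5))
    print(n,f["fx"],f["fy"],f["cx"],f["cy"],[k for k in f]);print(np.round(f.get("extrinsics",f.get("tool_from_camera")),4))
E
```

```text
pics
{'t': 0.0, 'q': array([ 1.48808937e+00,  3.59406773e-01,  1.10645280e-02, -3.42276476e-04,
       -1.22411187e+00, -2.88106482e-01]), 'qd': array([ 7.30838092e-04, -6.27808423e-05,  1.55610856e-04,  5.98694221e-04,
       -2.10575892e-04,  8.67687683e-04]), 'joint_efforts': array([-1.44530886e-04, -5.82714021e+01,  2.93043727e+01,  6.99717969e+00,
        6.93194437e-03, -1.75071955e-04]), 'eef_pos': array([0.24444881, 0.62865548, 0.22561372]), 'ee_rot': array([ 3.13991176e+00, -1.62586639e-04, -3.70929866e-01]), 'force': array([ 0.97802057,  0.69296391, -0.46872535]), 'moment': array([0.04214465, 0.04085799, 0.00537842]), 'width': 0.08714182891754726}
scene 398.7142294165594 398.7142294165594 259.4519677044055 189.8445984391018 ['img', 'range_z', 'fx', 'fy', 'cx', 'cy', 'extrinsics']
[[-7.5060e-01  6.6070e-01  6.0000e-04  4.1610e-01]
 [-5.1040e-01 -5.8040e-01  6.3450e-01  2.4960e-01]
 [ 4.1960e-01  4.7600e-01  7.7290e-01 -1.4053e+00]
 [ 0.0000e+00  0.0000e+00  0.0000e+00  1.0000e+00]]
top 378.10011911711376 378.10011911711376 255.8765877308702 192.41600613337658 ['img', 'range_z', 'fx', 'fy', 'cx', 'cy', 'extrinsics']
[[ 0.0062 -0.9998  0.017  -0.0193]
 [ 0.9889  0.0087  0.1484 -0.5585]
 [-0.1485  0.0159  0.9888 -0.9983]
 [ 0.      0.      0.      1.    ]]
wrist 342.0653460371926 342.0653460371926 260.7326244864961 190.5908683859073 ['img', 'range_z', 'fx', 'fy', 'cx', 'cy', 'tool_from_camera']
[[-7.000e-04  9.678e-01  2.517e-01  6.660e-02]
 [ 1.000e+00  8.000e-04 -3.000e-04 -1.900e-03]
 [-5.000e-04  2.517e-01 -9.678e-01 -1.573e-01]
 [ 0.000e+00  0.000e+00  0.000e+00  1.000e+00]]
```

View pics/scene0.png

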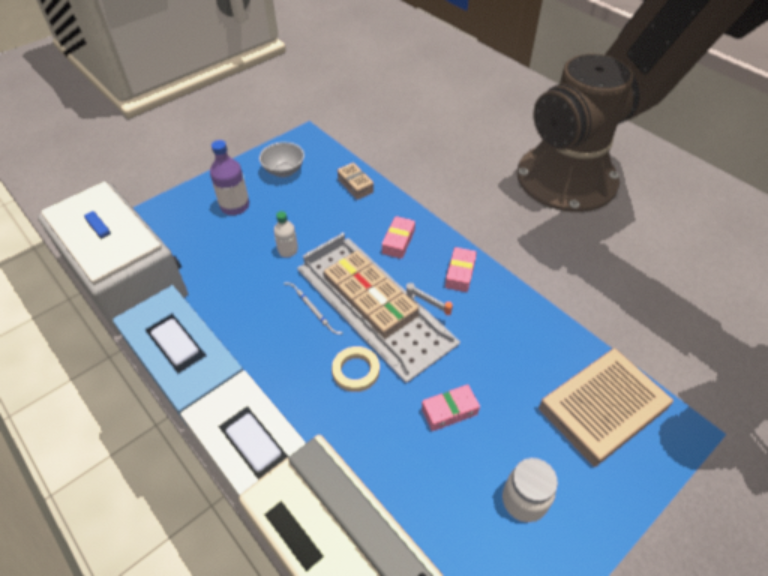

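View pics/top0.png

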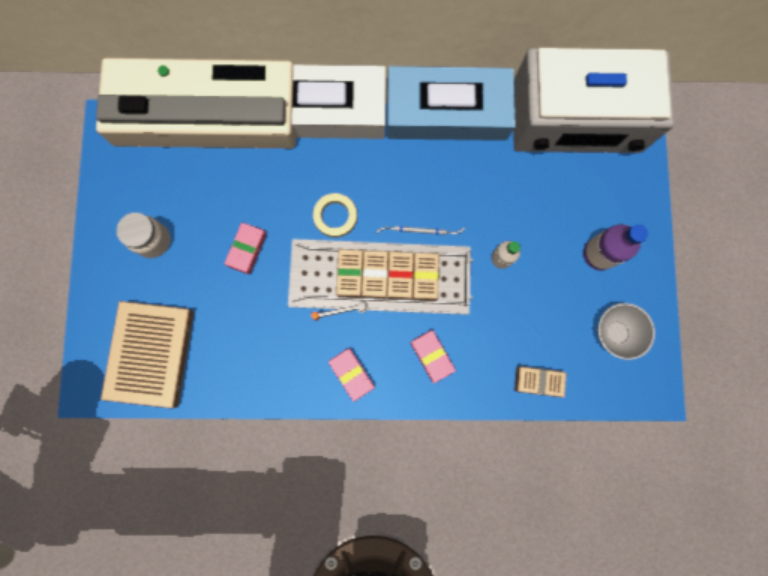

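View pics/wrist0.png

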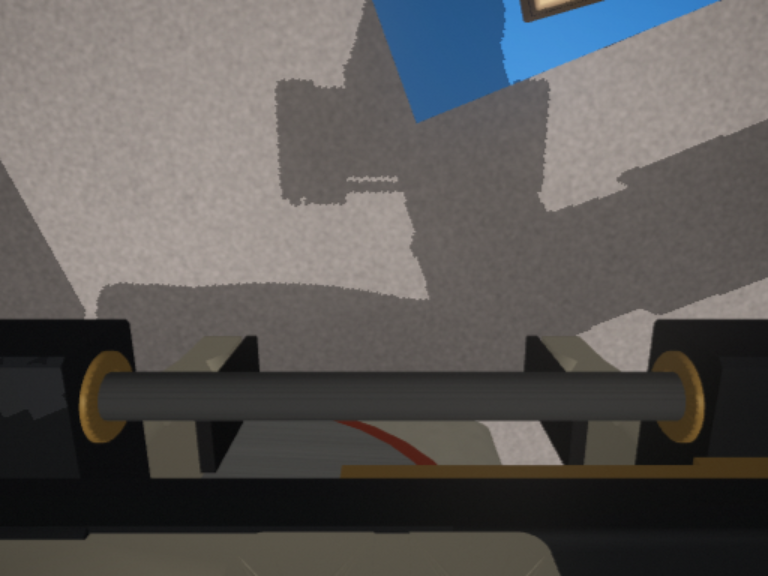

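```bash
cat >h.py <<'E'
import numpy as np,pickle,cv2
def cloud(f,Twc=None):
    h,w=f["range_z"].shape
    u,v=np.meshgrid(np.arange(w),np.arange(h))
    z=f["range_z"]
    P=np.stack([(u-f["cx"])/f["fx"]*z,-(v-f["cy"])/f["fy"]*z,-z],-1)
    T=np.linalg.inv(f["extrinsics"]) if Twc is None else Twc
    return P@T[:3,:3].T+T[:3,3]
def ray(f,u,v,z,Twc=None):
    T=np.linalg.inv(f["extrinsics"]) if Twc is None else Twc
    d=T[:3,:3]@np.array([(u-f["cx"])/f["fx"],-(v-f["cy"])/f["fy"],-1]);o=T[:3,3]
    return o+d*(z-o[2])/d[2]
def proj(f,p,Twc=None):
    T=f["extrinsics"] if Twc is None else np.linalg.inv(Twc)
    c=T[:3,:3]@np.asarray(p)+T[:3,3]
    return f["cx"]+f["fx"]*c[0]/-c[2], f["cy"]+f["fy"]*-c[1]/-c[2]
E
python3 - <<'E'
from h import *
for n,(r0,r1,c0,c1) in {"top":(145,225,180,330),"scene":(145,265,190,320)}.items():
    s,f=pickle.load(open(n+"0.pkl","rb"))
    im=f["img"][r0:r1,c0:c1,::-1];k=5 if n=="top" else 5
    if n=="scene":k=4.9
    im=cv2.resize(im,None,fx=k,fy=k,interpolation=cv2.INTER_CUBIC)
    for u in range(c0,c1,10):cv2.putText(im,str(u),(int((u-c0)*k),10),0,.35,(255,255,255));cv2.line(im,(int((u-c0)*k),12),(int((u-c0)*k),18),(255,255,255))
    for v in range(r0,r1,10):cv2.putText(im,str(v),(0,int((v-r0)*k)),0,.35,(255,255,255))
    cv2.imwrite(f"pics/{n}_crop.png",im);print(im.shape)
    C=cloud(f)
    print(n,'bench z', np.median(C[:,:,2][(C[...,0]>.35)&(C[...,0]<.4)&(abs(C[...,1])<.3)]))
    img=f["img"].astype(int);R,G,B=img[...,0],img[...,1],img[...,2]
    reg=(C[...,2]>.008)&(C[...,2]<.08)&(C[...,0]>.3)&(C[...,0]<.75)&(abs(C[...,1])<.35)
    hsv=cv2.cvtColor(f["img"],cv2.COLOR_RGB2HSV)
    for nm,m in dict(red=((hsv[...,0]<5)|(hsv[...,0]>176))&(hsv[...,1]>170),orange=(hsv[...,0]>4)&(hsv[...,0]<13)&(hsv[...,1]>160),yellow=(hsv[...,0]>22)&(hsv[...,0]<33)&(hsv[...,1]>130),green=(hsv[...,0]>45)&(hsv[...,0]<80)&(hsv[...,1]>90)).items():
        m=(m&reg).astype(np.uint8);k_,l,st,ce=cv2.connectedComponentsWithStats(m)
        for i in range(1,k_):
            if st[i,4]>4:print(nm,st[i,4],np.round(ce[i],1),np.round(np.median(C[l==i],0),4))
E
```

```text
(400, 750, 3)
top bench z -0.00034953988079311493
red 58 [267.  182.4] [ 0.5868 -0.0456  0.0459]
yellow 70 [283.3 183.1] [ 0.5849 -0.0898  0.0454]
yellow 51 [288.4 237.2] [ 0.4376 -0.1043  0.0316]
yellow 50 [234.1 249. ] [0.4043 0.0431 0.0315]
green 48 [162.2 164.1] [0.6381 0.2483 0.0312]
green 66 [232.3 181.1] [0.5892 0.0508 0.0456]
(588, 637, 3)
scene bench z 0.004528680434441601
red 14 [241.  186.5] [ 0.5845 -0.0458  0.0499]
yellow 16 [265.9 154.2] [ 0.4358 -0.1034  0.0368]
yellow 25 [232.  177.8] [ 0.5835 -0.0878  0.0506]
yellow 19 [307.6 175.6] [0.4017 0.043  0.0366]
green 32 [262.4 207. ] [0.5877 0.0498 0.0502]
green 44 [300.1 268.1] [0.6358 0.2462 0.0359]
```

View pics/top_crop.png

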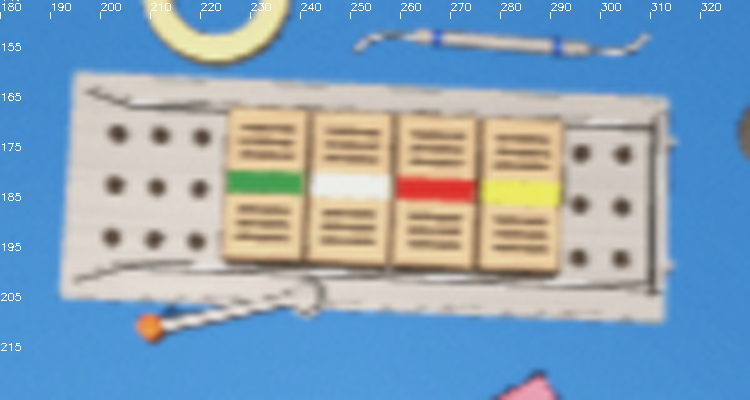

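View pics/scene_crop.png

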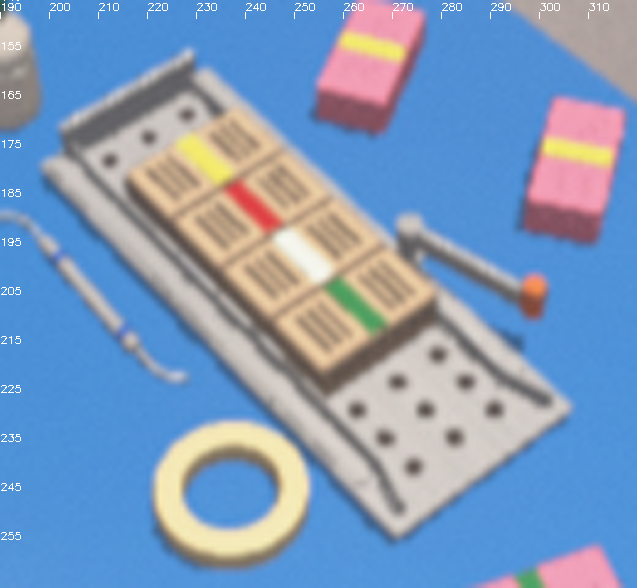

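```bash
python3 - <<'E'
from h import *
from scipy.optimize import least_squares
s,f=pickle.load(open("top0.pkl","rb"))
px=lambda x,y:(180+(x+.5)/5-.5,145+(y+.5)/5-.5)
R=np.array([ray(f,*px(*p),.014)[:2] for p in [(76,72),(668,97),(664,322),(61,297)]])
print(R, np.linalg.norm(R[0]-R[3]),np.linalg.norm(R[1]-R[2]),np.linalg.norm(R[0]-R[1]),np.linalg.norm(R[3]-R[2]))
M=np.array([(.065,.165),(.065,-.175),(-.065,-.175),(-.065,.165)])
def tf(q,m):
    c,s_=np.cos(q[2]),np.sin(q[2]);return m@np.array([[c,s_],[-s_,c]])+q[:2]
sol=least_squares(lambda q:(tf(q,M)-R).ravel(),[.58,0,0]);print("rack",sol.x,sol.fun.round(4))
s2,g=pickle.load(open("scene0.pkl","rb"))
px2=lambda x,y:(190+(x+.5)/4.9-.5,145+(y+.5)/4.9-.5)
R2=np.array([ray(g,*px2(*p),.014)[:2] for p in [(397,540),(572,408),(208,68),(42,168)]])
M2=np.array([(.065,.165),(-.065,.165),(-.065,-.175),(.065,-.175)])
so2=least_squares(lambda q:(tf(q,M2)-R2).ravel(),[.58,0,0]);print("rack scene",so2.x,so2.fun.round(4))
inv=lambda q,p:(np.asarray(p)[:2]-q[:2])@np.array([[np.cos(q[2]),-np.sin(q[2])],[np.sin(q[2]),np.cos(q[2])]])
for nm,p,z in [("pivot",(307,294),.047),("tip",(150,327),.056),("lastTL",(228,107),.046),("lastBL",(223,260),.046),("firstTR",(564,121),.046),("firstBR",(559,272),.046),("stopface top",(652,118),.044)]:
    w=ray(f,*px(*p),z);print(nm,w.round(4),"rackframe",inv(sol.x,w).round(4))
w=ray(g,*px2(533,283),.056);print('tip scene',w,inv(so2.x,w));w=ray(g,*px2(410,222),.047);print('piv scene',w,inv(so2.x,w))
print("exp pivot",tf(sol.x,np.array([[-.062,.027]])))
E
```

```text
[[ 0.65773621  0.15939327]
 [ 0.64654462 -0.17938333]
 [ 0.51697508 -0.17500548]
 [ 0.52835429  0.16388985]] 0.1294600340367848 0.12964347432957904 0.338961405965005 0.33908632180905834
rack [ 0.5875696  -0.00277921 -0.03341685] [ 0.0003  0.0006  0.0001 -0.0005 -0.0002 -0.0005 -0.0002  0.0004]
rack scene [ 0.58545501 -0.00321088 -0.03307333] [-0.0009 -0.001  -0.0001  0.0009  0.001   0.0016  0.     -0.0016]
pivot [0.5272 0.0252 0.047 ] rackframe [-0.0613  0.026 ]
tip [0.5076 0.1092 0.056 ] rackframe [-0.0837  0.1092]
lastTL [0.6311 0.0702 0.046 ] rackframe [0.0411 0.0744]
lastBL [0.5457 0.0713 0.046 ] rackframe [-0.0444  0.0727]
firstTR [ 0.625  -0.1159  0.046 ] rackframe [ 0.0412 -0.1118]
firstBR [ 0.5406 -0.1125  0.046 ] rackframe [-0.0433 -0.1112]
stopface top [ 0.6276 -0.1651  0.044 ] rackframe [ 0.0455 -0.1609]
tip scene [0.5051819  0.10652208 0.056     ] [-0.08385778  0.10701854]
piv scene [0.52189869 0.02285655 0.047     ] [-0.06438354  0.02395154]
exp pivot [[0.52650631 0.02627717]]
```

```bash
cat >>h.py <<'E'
RK=np.array([.587,-.003,-.0334])
def r2w(x,y):
    c,s=np.cos(RK[2]),np.sin(RK[2]);return np.array([RK[0]+c*x-s*y,RK[1]+s*x+c*y])
def w2r(p):
    c,s=np.cos(RK[2]),np.sin(RK[2]);d=np.asarray(p)[:2]-RK[:2];return np.array([c*d[0]+s*d[1],-s*d[0]+c*d[1]])
from scipy.spatial.transform import Rotation as Ro
def shares(s,x,y,z,ryaw):
    """target rack x,y, world z, yaw rel. rack"""
    R0=Ro.from_euler('xyz',s["ee_rot"]);T=Ro.from_euler('xyz',[np.pi,0,RK[2]+ryaw])
    t=np.append(r2w(x,y),z);d=R0.inv().apply(t-s["eef_pos"])/.3
    r=(R0.inv()*T).as_rotvec()/np.radians(60)
    return np.round(d,3),np.round(r,3)
E
python3 -m inch '1 .849 .594 .167 0 0 .59;1 .849 .594 .167 0 0 .59;1 .849 .594 .167 0 0 .59;1 .849 .594 .167 0 0 .59;1 .849 .594 .167 0 0 .59;1 .849 .594 .167 0 0 .59;1 .849 .594 .167 0 0 .59;1 .849 .594 .167 0 0 .59;1 .849 .594 .167 0 0 .59' 10
python3 -c "
from h import *
from station import arm
s=arm.get_state();print(s['q'],s['width'],w2r(s['eef_pos']),shares(s,0,.115,.12,-np.pi/2))"
```

```text
t: 1.05
eef_pos: [0.4176, 0.371, 0.1766]
ee_rot: [-3.141, 0.0, -0.989]
force: [0.5, 0.4, -0.8]
width: 0.0211
[ 1.07687147e+00  2.06965645e-01 -3.19404241e-01  1.35744027e-05
 -1.04406912e+00 -4.95474979e-01] 0.021138805346215494 [-0.18180639  0.36810646] (array([ 1.039, -0.008,  0.189]), array([-0.   ,  0.   ,  0.587]))
```

```bash

python3 -m inch '1 1 -.008 .189 0 0 .587;1 1 -.008 .189 0 0 .587;1 1 -.008 .189 0 0 .587;1 1 -.008 .189 0 0 .587;1 1 -.008 .189 0 0 .587;1 1 -.008 .189 0 0 .587;1 1 -.008 .189 0 0 .587;1 1 -.008 .189 0 0 .587;1 1 -.008 .189 0 0 .587'
python3 - <<'E'
from h import *
from station import arm
s=arm.get_state();f=arm.grab_frame("wrist");pickle.dump((s,f),open("wrist1.pkl","wb"))
print(s['width'],s['eef_pos'],w2r(s['eef_pos']),shares(s,0,.11,.026,-np.pi/2))
cv2.imwrite("pics/wrist1.png",cv2.resize(f["img"][:,:,::-1],None,fx=1.5,fy=1.5))
E
```

```text
t: 1.95
eef_pos: [0.5843, 0.1229, 0.1199]
ee_rot: [-3.141, 0.0, -1.602]
force: [-0.2, -0.0, -0.1]
width: 0.0003
0.0002901052275646348 [0.58429869 0.12290459 0.11987205] [-0.00690424  0.12574416] (array([ 0.053, -0.023,  0.313]), array([-0.   ,  0.   ,  0.002]))
```

View pics/wrist1.png

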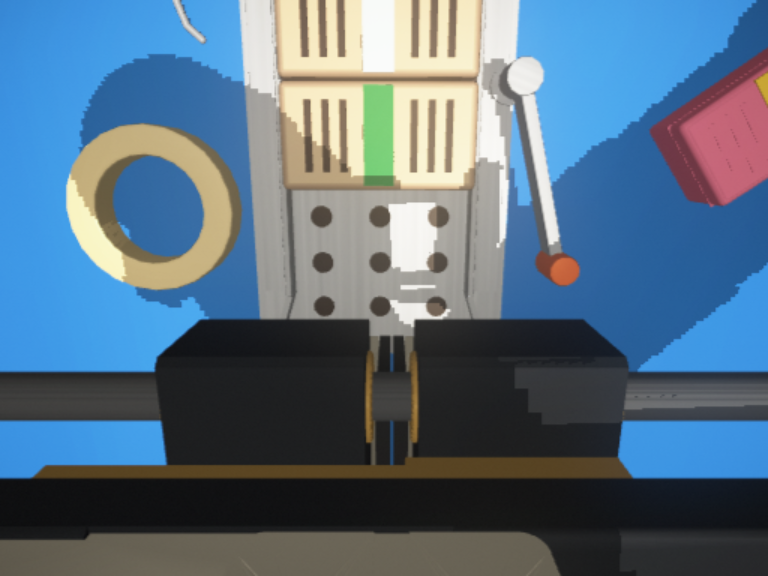

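```bash
python3 - <<'E'
from h import *
s,f=pickle.load(open("wrist1.pkl","rb"))
Tw=np.eye(4);Tw[:3,:3]=Ro.from_euler('xyz',s["ee_rot"]).as_matrix();Tw[:3,3]=s["eef_pos"];W=Tw@f["tool_from_camera"]
C=cloud(f,W)
for nm,(x,y),z in [("green rear L",(290,186),.046),("green rear R",(473,187),.046),("green/white L",(281,80),.046),("green/white R",(476,78),.046),("pivot",(525,76),.047),("tip",(565,270),.056),("rail R inner",(478,210),.028),("rail L inner",(290,215),.028)]:
    u,v=(x+.5)/1.5-.5,(y+.5)/1.5-.5
    w=ray(f,u,v,z,W);print(nm,w.round(4),w2r(w).round(4),"depth pt z",C[int(round(v)),int(round(u))].round(4))
for y in (.0,.03,.05,.06,.065,.07,.075,.08,.09):
  m=0
v=np.arange(100,150,3);print([(C[i,253]).round(3).tolist() for i in v])
print("finger pix",C[232:236:2,245:275:3,2].round(3)); 
E
```

```text
green rear L [0.6274 0.0704 0.046 ] [0.0379 0.0747] depth pt z [0.6276 0.0705 0.0452]
green rear R [0.5464 0.0734 0.046 ] [-0.0432  0.075 ] depth pt z [0.546  0.0733 0.0432]
green/white L [0.6276 0.0264 0.046 ] [0.0396 0.0308] depth pt z [0.63   0.0247 0.0341]
green/white R [0.5454 0.0283 0.046 ] [-0.0426  0.0299] depth pt z [0.5438 0.0269 0.0348]
pivot [0.5251 0.0283 0.047 ] [-0.0629  0.0292] depth pt z [0.5252 0.0281 0.0479]
tip [0.507  0.1101 0.056 ] [-0.0837  0.1104] depth pt z [0.507  0.1105 0.0549]
rail R inner [0.5411 0.0857 0.028 ] [-0.0489  0.0871] depth pt z [0.5394 0.0872 0.0155]
rail L inner [0.632  0.0851 0.028 ] [0.0421 0.0896] depth pt z [0.6336 0.0858 0.0206]
[[0.587, 0.056, 0.047], [0.587, 0.058, 0.048], [0.587, 0.06, 0.046], [0.587, 0.062, 0.046], [0.587, 0.064, 0.046], [0.587, 0.066, 0.045], [0.588, 0.068, 0.045], [0.588, 0.07, 0.047], [0.588, 0.072, 0.044], [0.589, 0.076, 0.013], [0.589, 0.078, 0.013], [0.589, 0.081, 0.013], [0.589, 0.083, 0.014], [0.589, 0.085, 0.014], [0.589, 0.087, 0.013], [0.589, 0.09, 0.013], [0.589, 0.092, 0.014]]
finger pix [[0.194 0.134 0.134 0.131 0.131 0.013 0.131 0.131 0.131 0.135]
 [0.199 0.136 0.138 0.134 0.132 0.014 0.133 0.133 0.133 0.138]]
```

```bash

python3 -m inch '1 .07 -.023 .1 0 0 0;1 .07 -.023 .2 0 0 0;1 .07 -.023 .27 0 0 0;1 .07 -.023 .313 0 0 0;1 .07 -.023 .313 0 0 0;1 .07 -.023 .313 0 0 0'
python3 -c "
from h import *
from station import arm
s=arm.get_state();print(s['force'],w2r(s['eef_pos']),s['eef_pos'][2],shares(s,0,.03,.026,-np.pi/2))"
```

```text
t: 2.6
eef_pos: [0.591, 0.1013, 0.0267]
ee_rot: [-3.141, 0.0, -1.602]
force: [-0.1, 0.0, 0.6]
width: 0.0004
[-0.14569722  0.0049715   0.58428912] [0.0005313  0.10441535] 0.02673577894565384 (array([0.248, 0.002, 0.002]), array([-0.001,  0.   ,  0.002]))
```

```bash

python3 -m inch '1 .02 0 0 0 0 0;1 .04 0 0 0 0 0;1 .055 0 0 0 0 0;1 .065 0 0 0 0 0;1 .075 0 0 0 0 0;1 .085 0 0 0 0 0;1 .095 0 0 0 0 0;1 .105 0 0 0 0 0;1 .115 0 0 0 0 0;1 .125 0 0 0 0 0;1 .135 0 0 0 0 0;1 .145 .001 0 0 0 0'
python3 -c "
from h import *
from station import arm
s=arm.get_state();print(s['force'],w2r(s['eef_pos']),s['eef_pos'][2],shares(s,0,.0285,.026,-np.pi/2))"
```

```text
t: 3.8
eef_pos: [0.5901, 0.0576, 0.0266]
ee_rot: [-3.139, 0.001, -1.603]
force: [0.9, 5.1, 2.9]
width: 0.0005
[0.85579333 5.06566029 2.8626483 ] [0.00109981 0.06066161] 0.026555070578978334 (array([0.107, 0.004, 0.002]), array([-0.002,  0.001,  0.001]))
```

```bash

python3 -m inch '1 .01 0 0 0 0 0;1 .02 0 0 0 0 0;1 .03 0 0 0 0 0;1 .04 0 0 0 0 0;1 .05 0 0 0 0 0;1 .06 0 0 0 0 0;1 .068 0 0 0 0 0;1 .074 0 0 0 0 0;1 .08 0 0 0 0 0;1 .08 0 0 0 0 0'
python3 - <<'E'
from h import *
from station import arm
s=arm.get_state();f=arm.grab_frame("wrist");pickle.dump((s,f),open("wrist2.pkl","wb"))
print(s['force'],w2r(s['eef_pos']),s['eef_pos'][2],shares(s,0,.0285,.026,-np.pi/2))
cv2.imwrite("pics/wrist2.png",cv2.resize(f["img"][:,:,::-1],None,fx=1.5,fy=1.5))
E
```

```text
t: 4.8
eef_pos: [0.5893, 0.0333, 0.0265]
ee_rot: [-3.139, 0.001, -1.603]
force: [0.8, 4.0, 2.9]
width: 0.0004
[0.80858644 4.02766941 2.89150454] [0.00104322 0.03640301] 0.026523724120314823 (array([0.026, 0.004, 0.002]), array([-0.002,  0.001,  0.001]))
```

View pics/wrist2.png

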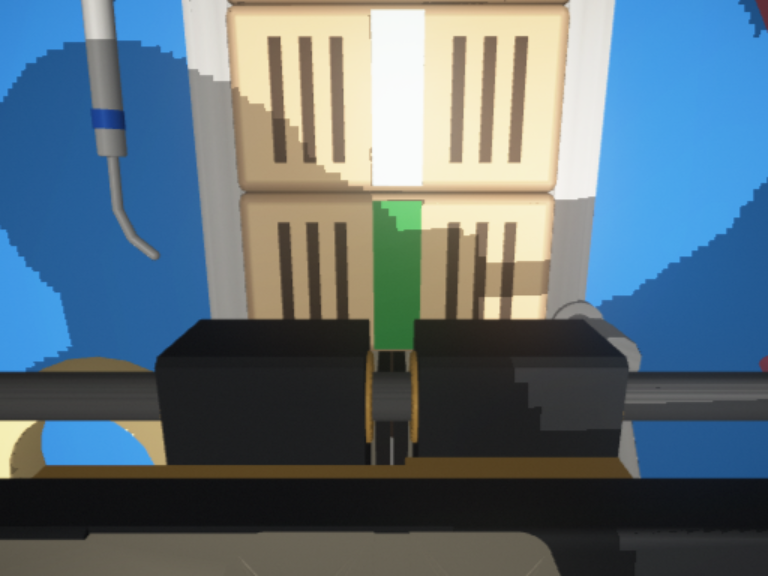

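```bash

python3 -m inch '1 .005 0 0 0 0 0;1 .01 0 0 0 0 0;1 .015 0 0 0 0 0;1 .019 0 0 0 0 0;1 .022 0 0 0 0 0;1 .022 0 0 0 0 0'
python3 -c "
from h import *
from station import arm
s=arm.get_state();print(s['force'],w2r(s['eef_pos']))"
```

```text
t: 5.45
eef_pos: [0.5889, 0.027, 0.0265]
ee_rot: [-3.14, 0.001, -1.603]
force: [1.0, 6.7, 4.0]
width: 0.0007
[1.00926031 6.73793762 4.04565946] [0.00089571 0.03001834]
```

Force is starting to rise; small increments.

```bash

python3 -m inch '1 .003 0 0 0 0 0;1 .005 0 0 0 0 0;1 .005 0 0 0 0 0'
python3 -c "
from h import *
from station import arm
s=arm.get_state();print(s['force'],w2r(s['eef_pos']))
f=arm.grab_frame('top');pickle.dump((s,f),open('top2.pkl','wb'))
cv2.imwrite('pics/top2.png',cv2.resize(f['img'][145:225,180:330,::-1],None,fx=5,fy=5,interpolation=2))"
```

```text
t: 5.75
eef_pos: [0.5891, 0.0268, 0.0266]
ee_rot: [-3.139, 0.003, -1.603]
force: [-0.6, 13.1, 4.0]
width: 0.0006
[-0.61711674 13.1431476   4.04226098] [0.00114796 0.02989542]
```

View pics/top2.png

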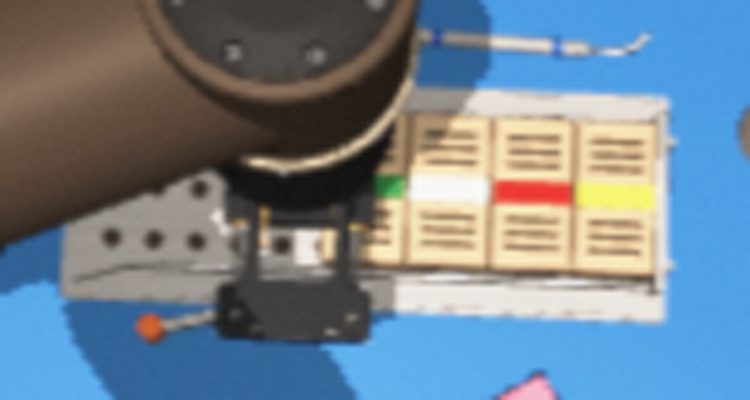

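```bash

python3 -m inch '1 -.01 0 0 0 0 0;1 -.05 0 0 0 0 0;1 -.1 0 0 0 0 0;1 -.1 0 0 0 0 0;1 -.1 0 -.15 0 0 0;1 -.1 0 -.3 0 0 0;1 -.1 0 -.35 0 0 0;1 -.1 0 -.35 0 0 0'
python3 -c "
from h import *
from station import arm
s=arm.get_state();print(s['force'],w2r(s['eef_pos']),s['eef_pos'],s['q'])
for z in(.13,.037):print(shares(s,-.0998,.0738,z,.26))"
```

```text
t: 6.6
eef_pos: [0.5904, 0.0554, 0.134]
ee_rot: [-3.137, 0.002, -1.603]
force: [0.1, 0.2, -0.5]
width: 0.0001
[ 0.14937587  0.24712892 -0.45589523] [0.00140175 0.05851387] [0.59035497 0.05543442 0.134009  ] [ 4.23425120e-01  2.97765522e-01 -3.02835570e-01  7.38485284e-04
 -9.65043473e-01 -4.55784304e-01]
(array([-0.051,  0.337,  0.012]), array([-0.005, -0.003, -1.747]))
(array([-0.051,  0.339,  0.322]), array([-0.005, -0.003, -1.747]))
```

```bash

python3 -m inch '1 -.051 .337 0 0 0 -1;1 -.051 .337 0 0 0 -1;1 -.051 .337 0 0 0 -1;1 -.051 .337 0 0 0 -1;1 -.051 .337 0 0 0 -1;1 -.051 .337 0 0 0 -1;1 -.051 .337 0 0 0 -1;1 -.051 .337 0 0 0 -1;1 -.051 .337 0 0 0 -1'
python3 -c "
from h import *
from station import arm
s=arm.get_state();print(s['force'],w2r(s['eef_pos']),s['eef_pos'],s['q'])
for z in(.1,.037):print(shares(s,-.0998,.0738,z,.26))"
```

```text
t: 7.5
eef_pos: [0.4877, 0.0731, 0.1301]
ee_rot: [3.14, 0.001, -0.561]
force: [-0.2, 0.2, -0.6]
width: 0.0008
[-0.23758675  0.18156024 -0.62285183] [-0.10175506  0.07275938] [0.48773141 0.07311678 0.13010625] [ 5.48130294e-01  1.49666365e-01 -5.13779817e-01 -1.74689060e-04
 -9.08836920e-01  4.62171151e-01]
(array([ 0.004, -0.006,  0.1  ]), array([ 0.001,  0.001, -0.752]))
(array([ 0.004, -0.007,  0.31 ]), array([ 0.001,  0.001, -0.752]))
```

```bash

python3 -m inch '1 .004 -.007 0 0 0 -.75;1 .004 -.007 0 0 0 -.75;1 .004 -.007 0 0 0 -.75;1 .004 -.007 0 0 0 -.75;1 .004 -.007 0 0 0 -.75;1 .004 -.007 0.1 0 0 -.75;1 .004 -.007 .1 0 0 -.75;1 .004 -.007 .1 0 0 -.75'
python3 - <<'E'
from h import *
from station import arm
s=arm.get_state();f=arm.grab_frame("wrist");g=arm.grab_frame("scene");pickle.dump((s,f),open("wrist3.pkl","wb"))
print(s['force'],w2r(s['eef_pos']),s['eef_pos'][2],shares(s,-.0998,.0738,.037,.26))
cv2.imwrite("pics/wrist3.png",np.hstack([f["img"],cv2.resize(g["img"][130:280,150:350],(512,384),interpolation=2)])[:,:,::-1][:, ::1])
E
python3 -c "
import cv2;i=cv2.imread('pics/wrist3.png');cv2.imwrite('pics/wrist3b.png',cv2.resize(i,(800,300)))"
```

```text
t: 8.3
eef_pos: [0.4899, 0.074, 0.1006]
ee_rot: [3.141, 0.002, 0.226]
force: [-0.0, -0.0, -0.2]
width: 0.0004
[-0.0294942  -0.0419469  -0.23218562] [-0.09960606  0.07374877] 0.10060393090546753 (array([-0.   , -0.001,  0.212]), array([ 0.001,  0.002, -0.001]))
```

View pics/wrist3b.png

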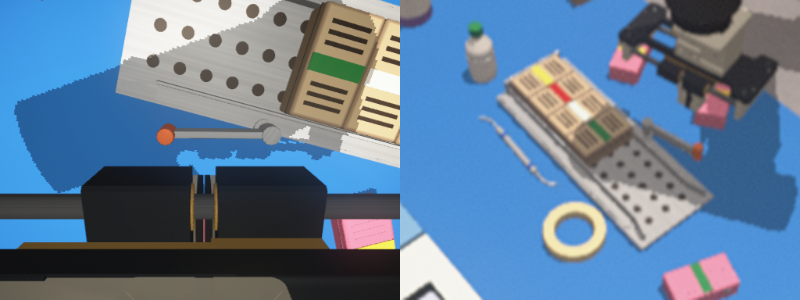

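```bash

python3 -m inch '1 0 0 .1 0 0 0;1 0 0 .2 0 0 0;1 0 0 .212 0 0 0;1 0 0 .212 0 0 0'
cat >>h.py <<'E'
def sweep(s,ths,o=.0125,r=.055,z=.037):
    for t in ths:
        p=np.array([-.062,.027])+r*np.array([np.sin(t),np.cos(t)])-o*np.array([np.cos(t),-np.sin(t)])
        d,ro=shares(s,p[0],p[1],z,-t);print(round(t,3),d,ro)
E
python3 -c "
from h import *
from station import arm
s=arm.get_state();print(s['force'],w2r(s['eef_pos']),s['eef_pos'],s['q'])
sweep(s,[-.26]);sweep(s,np.arange(-.16,.75,.1))"
```

```text
t: 8.8
eef_pos: [0.4905, 0.0743, 0.0376]
ee_rot: [3.141, 0.001, 0.229]
force: [0.7, -0.1, 0.3]
width: 0.0007
[ 0.69236886 -0.10435085  0.34761845] [-0.09901643  0.07407211] [0.49051235 0.07433733 0.03763163] [ 5.47593785e-01  2.81413802e-01 -6.11566746e-01  4.62986546e-04
 -6.78795302e-01  1.25154195e+00]
-0.26 [0.037 0.    0.002] [0.001 0.001 0.002]
-0.16 [ 0.056 -0.003  0.002] [0.001 0.001 0.097]
-0.06 [ 0.075 -0.004  0.002] [0.001 0.001 0.193]
0.04 [ 0.093 -0.004  0.002] [0.001 0.001 0.288]
0.14 [ 0.112 -0.001  0.002] [0.001 0.001 0.384]
0.24 [0.13  0.003 0.002] [0.001 0.001 0.479]
0.34 [0.148 0.009 0.002] [0.001 0.001 0.575]
0.44 [0.165 0.017 0.002] [0.001 0.001 0.67 ]
0.54 [0.181 0.026 0.002] [0.001 0.001 0.766]
0.64 [0.197 0.037 0.002] [0.001 0.    0.861]
0.74 [0.211 0.05  0.002] [0.001 0.    0.957]
```

```bash

python3 -m inch '1 .02 0 0 0 0 0;1 .037 0 0 0 0 0;1 .056 -.003 0 0 0 .097;1 .075 -.004 0 0 0 .193;1 .093 -.004 0 0 0 .288;1 .112 -.001 0 0 0 .384;1 .13 .003 0 0 0 .479;1 .148 .009 0 0 0 .575;1 .165 .017 0 0 0 .67;1 .181 .026 0 0 0 .766;1 .197 .037 0 0 0 .861;1 .211 .05 0 0 0 .957'
python3 - <<'E'
from h import *
from station import arm
s=arm.get_state();f=arm.grab_frame("wrist");g=arm.grab_frame("scene")
print(s['force'],w2r(s['eef_pos']),s['eef_pos'][2],s['q'][5])
sweep(s,list(np.arange(.84,1.6,.1))+[1.571])
cv2.imwrite("pics/w4.png",cv2.resize(np.hstack([f["img"],cv2.resize(g["img"][130:280,150:350],(512,384),interpolation=2)])[:,:,::-1],(800,300)))
E
```

```text
t: 10.0
eef_pos: [0.5558, 0.0742, 0.0381]
ee_rot: [-3.141, 0.0, -0.777]
force: [-1.5, -0.1, 1.2]
width: 0.0005
[-1.5317219  -0.08645123  1.24350397] [-0.03376528  0.07614649] 0.03811541197988604 0.31193054856720853
0.84 [ 0.018 -0.002  0.004] [-0.     0.     0.092]
0.94 [ 0.037 -0.004  0.004] [-0.     0.     0.187]
1.04 [ 0.055 -0.003  0.004] [-0.     0.     0.283]
1.14 [ 0.074 -0.001  0.004] [-0.     0.     0.378]
1.24 [0.092 0.003 0.004] [-0.     0.     0.474]
1.34 [0.11  0.009 0.004] [-0.     0.     0.569]
1.44 [0.127 0.017 0.004] [-0.     0.     0.665]
1.54 [0.144 0.026 0.004] [-0.    0.    0.76]
1.571 [0.148 0.029 0.004] [-0.    0.    0.79]
```

View pics/w4.png

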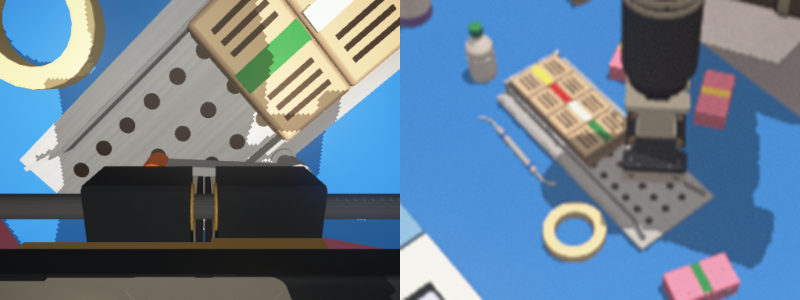

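```bash

python3 -m inch '1 .018 -.002 0 0 0 .092;1 .037 -.004 0 0 0 .187;1 .055 -.003 0 0 0 .283;1 .074 -.001 0 0 0 .378;1 .092 .003 0 0 0 .474;1 .11 .009 0 0 0 .569;1 .127 .017 0 0 0 .665;1 .136 .022 0 0 0 .72;1 .136 .022 0 0 0 .72'
python3 - <<'E'
from h import *
from station import arm
s=arm.get_state();f=arm.grab_frame("wrist")
print(s['force'],w2r(s['eef_pos']),s['eef_pos'],s['ee_rot'])
sweep(s,[1.5,1.54,1.571])
cv2.imwrite("pics/w5.png",f["img"][:,:,::-1])
E
```

```text
t: 11.0
eef_pos: [0.5809, 0.0412, 0.0381]
ee_rot: [-3.14, 0.001, -1.525]
force: [-0.3, 0.5, -0.3]
width: 0.0008
[-0.27137266  0.45908194 -0.30362911] [-0.00761708  0.04393678] [0.58085439 0.04116664 0.03808666] [-3.13989937e+00  5.71105783e-04 -1.52531507e+00]
1.5 [0.002 0.002 0.004] [-0.002  0.001  0.008]
1.54 [0.009 0.    0.004] [-0.002  0.001  0.046]
1.571 [ 0.015 -0.001  0.004] [-0.002  0.001  0.076]
```

View pics/w5.png

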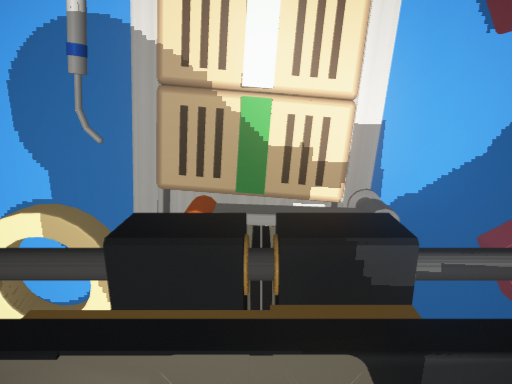

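```bash

python3 -m inch '1 .005 0 0 0 0 .03;1 .01 0 0 0 0 .06;1 .015 0 0 0 0 .076;1 .018 0 0 0 0 .076;1 .018 0 0 0 0 .076'
python3 -c "
from h import *
from station import arm
s=arm.get_state();print(s['force'],s['moment'],w2r(s['eef_pos']))"
```

```text
t: 11.55
eef_pos: [0.5813, 0.0378, 0.0378]
ee_rot: [-3.139, 0.003, -1.606]
force: [-1.0, 12.3, 2.4]
width: 0.0005
[-1.01173076 12.34289611  2.39875813] [4.70105933 0.31294043 0.05548858] [-0.00701841  0.04063811]
```

```bash

python3 -m inch '1 -.01 0 0 0 0 0;1 -.05 0 0 0 0 0;1 -.1 0 0 0 0 0;1 -.1 0 0 0 0 0;1 -.1 0 -.15 0 0 0;1 -.15 0 -.3 0 0 0;1 -.3 0 -.4 0 0 0;1 -.45 0 -.4 0 0 0;1 -.6 0 -.4 0 0 0;1 -.7 0 -.4 0 0 0;1 -.7 0 -.4 0 0 0;1 -.7 0 -.4 0 0 0'
python3 - <<'E'
from h import *
from station import arm
s=arm.get_state();print(s['force'],s['eef_pos'])
for n in("wrist","top","scene"):
    f=arm.grab_frame(n);pickle.dump((s,f),open(n+"6.pkl","wb"))
    i=f["img"][:,:,::-1]
    if n=="top": i=cv2.resize(i[145:225,180:330],None,fx=5,fy=5,interpolation=2)
    if n=="scene": i=cv2.resize(i,None,fx=1.5,fy=1.5)
    if n=="wrist": i=cv2.resize(i,None,fx=1.5,fy=1.5)
    cv2.imwrite(f"pics/{n}6.png",i)
E
```

```text
t: 12.75
eef_pos: [0.5872, 0.2462, 0.1567]
ee_rot: [3.141, -0.001, -1.605]
force: [-0.2, -0.7, -0.5]
width: 0.0008
[-0.18880556 -0.69245724 -0.52499233] [0.58716294 0.24624322 0.15665731]
```

View pics/wrist6.png

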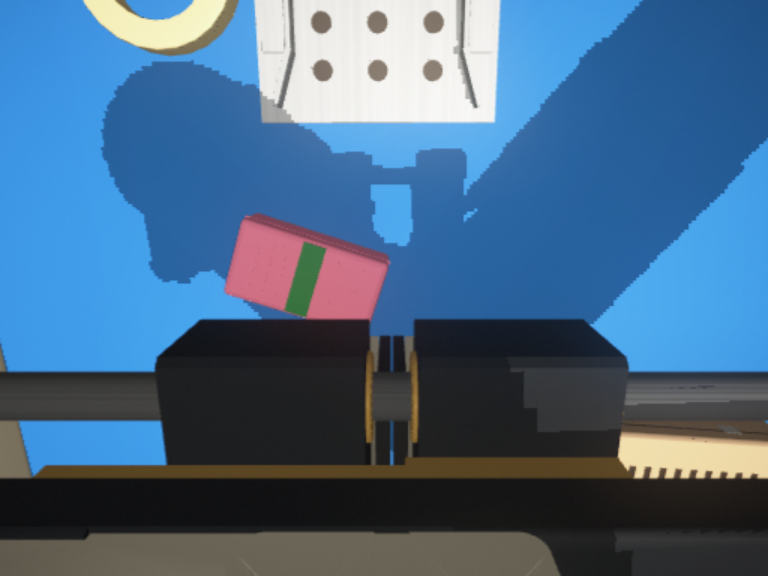

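View pics/top6.png

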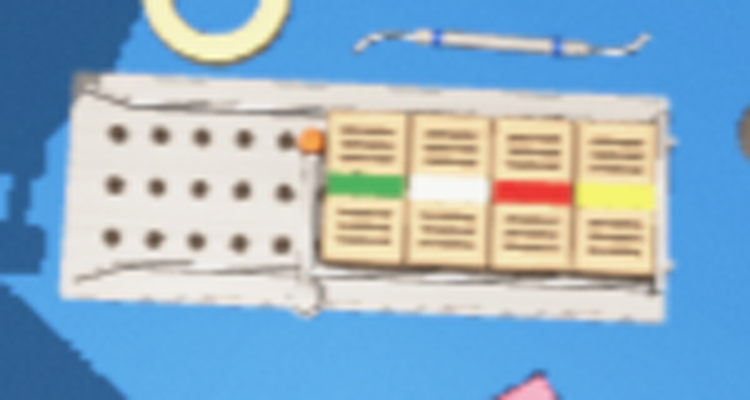

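View pics/scene6.png

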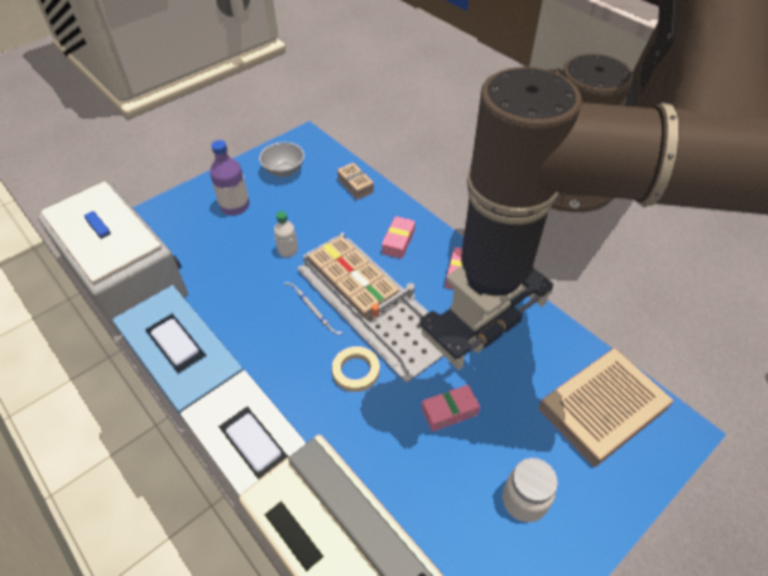

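```bash
python3 - <<'E'
from h import *
s,f=pickle.load(open("top6.pkl","rb"))
px=lambda x,y:(180+(x+.5)/5-.5,145+(y+.5)/5-.5)
W={}
for nm,p,z in [("pivot",(307,295),.047),("tip",(312,141),.056),("lastTL",(330,111),.046),("lastBL",(322,261),.046),("firstTR",(658,123),.046),("firstBR",(655,274),.046),("stop top",(662,118),.044),("b1",(407,187),.046),("b2",(491,190),.046),("b3",(575,194),.046)]:
    w=w2r(ray(f,*px(*p),z));W[nm]=w;print(nm,w.round(4))
d=W["tip"]-W["pivot"];print(np.arctan2(d[0],d[1]),np.linalg.norm(d))
# motion of everything else between frames
a=pickle.load(open("top0.pkl","rb"))[1]
D=abs(a["img"].astype(int)-f["img"]).max(2);D[D<60]=0
hsv=[cv2.cvtColor(x["img"],cv2.COLOR_RGB2HSV) for x in(a,f)]
for C in [cloud(f)]:
    hs=hsv[1]
    for nm,m in dict(red=((hs[...,0]<5)|(hs[...,0]>176))&(hs[...,1]>170),yellow=(hs[...,0]>22)&(hs[...,0]<33)&(hs[...,1]>130),green=(hs[...,0]>45)&(hs[...,0]<80)&(hs[...,1]>90)).items():
        m=(m&(C[...,2]>.02)&(C[...,2]<.08)&(C[...,0]>.35)&(C[...,0]<.75)&(abs(C[...,1])<.35)).astype(np.uint8)
        k,l,st,ce=cv2.connectedComponentsWithStats(m)
        for i in range(1,k):
            if st[i,4]>10:print(nm,ce[i].round(1),w2r(np.median(C[l==i],0)).round(4))
E
```

```text
pivot [-0.0612  0.0262]
tip [0.0224 0.0271]
lastTL [0.0418 0.0182]
lastBL [-0.0421  0.0189]
firstTR [ 0.0429 -0.1638]
firstBR [-0.0416 -0.1636]
stop top [ 0.0463 -0.1663]
b1 [ 0.0009 -0.026 ]
b2 [ 0.0012 -0.0723]
b3 [ 0.001  -0.1187]
1.5603579878905354 0.08369570470242226
red [286. 183.] [ 0.0013 -0.0949]
yellow [301.6 183.6] [ 0.0006 -0.1379]
yellow [288.7 236.8] [-0.1458 -0.1085]
green [164.1 164.8] [0.0402 0.2468]
green [253.  181.5] [ 0.0006 -0.004 ]
```

```bash
python3 - <<'E'
from h import *
for n in("scene0","scene6"):
    s,f=pickle.load(open(n+".pkl","rb"));h=cv2.cvtColor(f["img"],cv2.COLOR_RGB2HSV)
    p=(h[...,0]>160)&(h[...,1]>70)&(h[...,2]>60);g=(h[...,0]>45)&(h[...,0]<80)&(h[...,1]>90)
    for m in(p,g):
        m=m.astype(np.uint8);k,l,st,ce=cv2.connectedComponentsWithStats(m)
        print(n,[(st[i].tolist(),ce[i].round(1).tolist()) for i in range(1,k) if st[i,4]>25 and ce[i][1]>130])
E
```

```text
scene0 [([261, 145, 15, 11, 99], [268.7, 149.2]), ([255, 155, 19, 17, 212], [263.0, 162.8]), ([301, 165, 16, 11, 109], [309.1, 169.8]), ([297, 177, 18, 17, 220], [305.3, 185.0]), ([282, 257, 37, 29, 570], [299.5, 271.3])]
scene0 [([258, 203, 10, 9, 32], [262.4, 207.0]), ([296, 262, 9, 13, 44], [300.1, 268.1])]
scene6 [([255, 145, 21, 27, 314], [264.8, 158.4]), ([301, 165, 8, 8, 47], [304.4, 168.9]), ([282, 257, 38, 30, 604], [299.7, 271.5])]
scene6 [([245, 191, 10, 9, 33], [249.4, 194.9]), ([297, 262, 8, 13, 42], [300.2, 268.2])]
```

Nothing else has moved, the row is home and the arm is shut. Handing in.

```bash
python3 -c "
from station import arm
print(arm.job_done());s=arm.get_state();print(s['t'],s['force'])"
```

```text
the job is handed in; nothing more can be done
None
the job is handed in; nothing more can be done
```

I pushed the four cassettes with closed fingertips, as one train, until they sat against the end stop. The push took about 5 N, rising to 13 N when motion stopped. I then swung the retaining arm shut until it met its stop at about 12 N, backed the fingers clear and handed in at about 13 s.

**Row:** in the last top view it spans rack y ≈ -164 to +18.5 mm, where -165 to +19 mm is home. The last cassette (green) is centred at -4 mm, and I saw no gaps.

**Retaining arm:** it measured 1.560 rad, against 1.571 for fully shut. The difference is within pixel accuracy, and the arm was pressed firmly on its stop.

**Other objects:** I compared before and after numerically only for the pink look-alikes.
- **Green-banded pink:** its band read about 2 pixels off in the top view, where the robot's shadow had fallen. The scene camera shows it unmoved, within 0.2 pixel.
- **Yellow-banded pinks:** the one farther from the robot's final position matched in both views. The nearer one was partly hidden in the final scene view and went undetected in the final top view; what was visible of it lined up.
- **Remaining bystanders:** I checked them only by eye, and they looked unchanged.

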